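# Locate a tensile-stage carrier against the fence and end stop of an inspection fixture

## Robot

A 6-joint arm with a two-finger parallel gripper is mounted at the origin on the work surface. World frame = base frame: x ahead of the robot, y to its left, z up, the work surface at z = 0. Lengths are in m, angles in rad, forces in N, time in s.
With the tool pointing down it reaches from about 0.375 to 0.9 m from the base axis. Payload 3.1 kg.
Tool frame: the origin (TCP) lies between the finger pads; the fingertips stand 8 mm ahead of it and the grasp point (between the pads) lies 11 mm behind it; z points along the fingers, y is the line along which they close (so a half turn about z gives the same grasp; the last joint's range is limited). The gripper opens to 87 mm and grips with 3 to 60 N. Pads are 19 mm wide; open, the fingers measure 117 mm over their backs; the gripper's body (75 mm by 190 mm) begins 51 mm behind the grasp point.
Start: joints at [1.03, 0.527, 1.433, -0, 1.181, -0.178], TCP at [0.221, 0.585, 0.231] pointing down, gripper open.
Joint ranges: [-3.08, 3.08], [-0.75, 2.2], [0.22, 2.44], [-1.43, 4.57], [0, 2.65], [-2.85, 2.85]. Speed limits (rad/s): [2.79, 2.79, 3.14, 3.14, 3.14, 3.14].

## Interface

Orientations are given as a unit quaternion [x, y, z, w].
In Python, from rig import robot, vision, job gives the robot as it stands.
- The arm moves only by the shell command python3 -m handwheel 'ROWS' [OPENING] [FORCE]. ROWS is JSON, a list of rows, each a list of 4 numbers: the shift along the tool's x, y, z as a fraction of full scale, then the turn about the tool's z as a fraction of full scale. A call has 1 to 20 rows; each row is the pose to reach, as a shift and turn from the pose commanded when the call began, along the tool's axes at that moment, turning the shorter way round; what a row does not reach only later rows make up. Full scale, the value 1, is 300 mm for a shift and 2 pi rad for a turn. A row lasts 1/12 s, in which the tool goes at most 41.7 mm and 7.16 degrees, less where a joint would pass 70% of its speed; a pose out of reach is approached as far as the arm can. A call with a number of a shift or a turn outside -1 to 1 is refused whole. A call with a gripper value outside its range is refused whole. OPENING is the opening in per cent of the stroke, from 0 (shut) to 100 (fully open), set as the call begins (- or left out, the last holds). The fingers move at their own pace and stop on an object; FORCE is the grip in N (left out, the last holds). Time passes only in rows, so rows that repeat a pose let the fingers close. It gives the time, the measured TCP pose, the force, the opening and the grip force at its end, in the units of the state.
- robot.get_obs(): the state, without advancing time (a new reading comes with each control period).
- vision.camera(name): name is "scene" or "top" or "wrist"; returns a dict with "frame" (400x640x3 uint8, red, green, blue), "K" (3x3 intrinsics, pixels), "cam_to_world" (4x4, takes a point from camera to world coordinates); the wrist camera has in their place "hand_eye" (4x4, takes a point from camera to tool coordinates, whose origin is the TCP and whose axes are the flange's). Camera axes: x right, y down, z forward; pixel columns grow to the right and rows downward; lengths in m; the calibration is good to about 2 mm. The wrist camera is an equidistant fisheye: a pixel r from the principal point sees the ray r / f radians off the axis. A picture is of the moment at which its call begins: read the wrist's pose just before it. There is no depth.
- job.hand_in(): hands the job in; it is judged then, once.
Trained networks look in the newest picture that a camera, given by its name, has taken for a name from the list of things; names that differ only in an ending like _2 or _b are one class to them, and where a whole thing is asked for, a point or a joint stands for the part that bears it (a point fixed in the world has none). Each returns a list of dicts, best first, with "conf" (0 to 1); they miss things now and then, are a little off and sometimes report something else, mostly with a low value. They report only what shows in the picture. A call takes as long as a camera call.
- vision.look_for(camera, label): "point" ([row, column] in pixels, amid what is visible of it).
- vision.outline_of(camera, label): "mask" (400x640 bool, what is visible of it) and "point" ([row, column] in pixels, amid what is visible of it).
The state is a dict: "time": time; "q": joint angles; "joint_velocities": joint speeds; "joint_torque": joint torques, N m; "position": TCP position; "tool_rot": TCP orientation; "ft_force": force on the tool from outside, world axes, zero at the start; "moment": the same for the moment, N m; "grip_width": finger opening in m; "grip_force": force on a finger pad.
Only numpy, scipy, OpenCV 4.12 (cv2) and the standard library are available. Lean on these libraries where they do the work, as an engineer would, in place of code of your own. Each camera call takes 0.05 s, during which the arm holds its last target. There are 200 camera calls.

## Task

The clear carrier plate with the small tensile stage on it has to be located for the camera: push it gently along the black base plate until its far long edge lies flat along the aluminium fence and its left end is up against the steel end stop, then move clear. Push on the clear plate only, with the fingertips: do not grip or lift it, and do not touch the tensile stage mounted on it. Leave the lens, the mouse and the light dimmer box where they are.

Things in the scene. Friction and masses are not known exactly. Their poses are not given: they have to be found in the camera images.
- fixture: Fixed black base plate on the bench, 360 (x) by 560 (y) mm, 10 mm thick; its place and yaw (to 0.2 rad) vary. Origin at bench level; x away from the robot, y left. Plate: x -0.205 to 0.155, y +-0.28, top z 0.010. Along its far side an aluminium fence, 20 mm wide, 20 mm high above the plate: its locating face is the plane x = 0.110, facing the robot, y +-0.25.
- end_stop: Fixed steel end stop on the left part of the fence. Origin: corner of fence face and stop face, at the base plate's top; axes as the fixture's. Stop face: plane y = 0, facing -y (right), x -0.060 to 0, 18 mm high; block 24 mm thick; black thumb nut on the fence, top 42 mm above the plate. A located carrier has its origin at x -0.075, y -0.110 here, yaw 0.
- carrier: Loose clear pale green plate, 150 (x) by 220 (y) mm, 10 mm thick, on 3 mm feet: its edges span 3 to 13 mm above the base plate. 0.8 kg with the stage; slides at 3 to 7 N. Origin: centre, at foot level. Far long edge x +0.075, near -0.075; left end y +0.110, right -0.110. Starts 35 to 60 mm short of the fence, 45 to 95 mm right of the stop, turned up to 0.25 rad.
- stage: Delicate micro tensile stage (green crossheads, steel rods, silver motor) screwed on the carrier, not to be touched. Origin at the middle of the carrier's top face; it covers x -0.040 to 0.043, y -0.075 to 0.075 of the carrier (so 30 mm of plate is free along each edge) and its top is 36 mm above the plate, 49 mm above the base plate.
- far_left (a point): Point on the carrier's far long edge face, 5 mm from its left corner (carrier frame x 0.075, y 0.105, z 0.008).
- far_right (a point): Point on the carrier's far long edge face, 5 mm from its right corner (carrier frame x 0.075, y -0.105, z 0.008).
- left_edge (a point): Point on the carrier's left end face (carrier frame x 0.045, y 0.110, z 0.008), where it meets the end stop.
- lens: Bystander: spare black lens standing on the base plate near its front left corner, 53 mm diameter, 62 mm high, 0.22 kg. Origin at the centre of its underside. Not to be disturbed.
- mouse: Bystander: black computer mouse on the bench beside the base plate (left or right), 110 x 58 x 32 mm. Origin at the centre of its underside. Not to be disturbed.
- dimmer: Bystander: black light dimmer box with a round knob, on the bench beside the base plate (left or right), 90 x 60 mm, 51 mm high with its knob. Origin at the centre of its underside. Not to be disturbed.

How it is judged:
At the end, for the whole second after the job is handed in: Both ends of the carrier's far long edge are within 2 mm of the fence face and its left end is within 2 mm of the end stop's face; the carrier lies flat on the base plate, at rest (x of far_left in the frame of end_stop between -0.002 and 0.003 m and x of far_right in the frame of end_stop between -0.002 and 0.003 m and y of left_edge in the frame of end_stop between -0.002 and 0.003 m and height (world z) of carrier below 0.012 m and angle between carrier's own z axis and vertical below 0.02 rad and linear speed of carrier below 0.01 m/s); the robot touches nothing.
It fails at once if the carrier is lifted (more than 8 mm) or tipped (more than 0.1 rad) (height (world z) of carrier above 0.018 m or angle between carrier's own z axis and vertical above 0.1 rad).
It fails at once if the robot touches the tensile stage (contact force between any of the fingers, the arm and stage above 0.5 N).
It fails at once if the carrier is shot along instead of pushed gently (faster than 0.35 m/s) (linear speed of carrier above 0.35 m/s).
It fails at once if the lens, mouse or dimmer box is moved more than 15 mm or tipped (distance of any of lens, mouse, dimmer from where it was at the start of the episode above 0.015 m or angle between any of lens, mouse, dimmer's own z axis and vertical above 0.3 rad).
It also fails if it takes over 64 s, if anything falls off the work surface, if the arm or the gripper's body presses on something with over 40 N, if the wrist force passes 120 N, or if a joint passes its speed limit or range.

## Working session

There is one attempt and no reset: what is moved stays moved. The work goes in short steps, Python scripts to look and compute and a shell command to move; the robot and the scene stay as the last step left them, time stands still between calls to the robot, and variables do not carry over. Pictures are saved under pics/ and viewed, at most 10 in all, crops included, and the job is handed in when it is done.

```bash
mkdir -p pics
cat > h.py <<'E'
import numpy as np, cv2
from rig import robot, vision, job
def shot(n,f=None):
    c=vision.camera(n)
    if f: cv2.imwrite('pics/'+f,c['frame'][:,:,::-1])
    return c
def ray(c,p):  # p=[row,col] -> origin, dir
    K=c['K'];T=np.array(c['cam_to_world'])
    d=T[:3,:3]@np.linalg.inv(K)@np.array([p[1],p[0],1.]);return T[:3,3],d
def onz(c,p,z):
    o,d=ray(c,p);return o+d*(z-o[2])/d[2]
def px(c,P):
    T=np.linalg.inv(np.array(c['cam_to_world']));P=np.atleast_2d(P)
    q=(T[:3,:3]@P.T).T+T[:3,3];q=(np.array(c['K'])@q.T).T;return q[:,:2]/q[:,2:]
E
python3 - <<'E'
from h import *
o=robot.get_obs();print(o['position'],o['tool_rot'],o['time'])
for n in('top','scene'):
    c=shot(n,n+'1.png');print(n,np.round(c['cam_to_world'],3).tolist(),np.round(c['K'],1).tolist())
    for l in('fixture','end_stop','carrier','stage','lens','mouse','dimmer','far_left','far_right','left_edge'):
        r=vision.look_for(n,l)
        print(l,[(np.round(x['point']).tolist(),round(x['conf'],2),np.round(onz(c,x['point'],.02),3).tolist()) for x in r[:2]])
E
```

```text
[0.22081272 0.58391948 0.22956071] [ 1.79907249e-01  9.83682959e-01 -1.03843670e-03 -3.73937407e-04] 0.0
top [[0.027, -0.994, 0.105, 0.45], [-1.0, -0.027, -0.002, 0.019], [0.005, -0.105, -0.994, 1.123], [0.0, 0.0, 0.0, 1.0]] [[388.0, 0.0, 321.1], [0.0, 388.0, 195.3], [0.0, 0.0, 1.0]]
fixture [([227.0, 352.0], 0.83, [0.479, -0.072, 0.02]), ([206.0, 345.0], 0.68, [0.537, -0.051, 0.02])]
end_stop [([168.0, 285.0], 0.75, [0.642, 0.123, 0.02]), ([207.0, 344.0], 0.23, [0.535, -0.049, 0.02])]
carrier [([205.0, 348.0], 0.75, [0.54, -0.059, 0.02])]
stage [([204.0, 347.0], 0.57, [0.545, -0.058, 0.02]), ([216.0, 220.0], 0.33, [0.499, 0.302, 0.02])]
lens [([252.0, 264.0], 0.87, [0.403, 0.173, 0.02])]
mouse [([200.0, 478.0], 0.59, [0.567, -0.431, 0.02])]
dimmer [([219.0, 216.0], 0.81, [0.491, 0.313, 0.02])]
far_left [([202.0, 344.0], 0.94, [0.548, -0.048, 0.02])]
far_right [([207.0, 344.0], 0.92, [0.535, -0.049, 0.02])]
left_edge [([207.0, 344.0], 0.71, [0.536, -0.051, 0.02])]
scene [[0.451, 0.679, -0.58, 1.262], [0.892, -0.332, 0.306, -0.361], [0.015, -0.655, -0.755, 0.95], [0.0, 0.0, 0.0, 1.0]] [[503.6, 0.0, 318.8], [0.0, 503.6, 206.0], [0.0, 0.0, 1.0]]
fixture [([244.0, 257.0], 0.94, [0.588, -0.162, 0.02])]
end_stop [([219.0, 379.0], 0.63, [0.649, 0.125, 0.02]), ([285.0, 131.0], 0.51, [0.572, -0.446, 0.02])]
carrier [([215.0, 292.0], 0.89, [0.546, -0.056, 0.02])]
stage [([210.0, 293.0], 0.7, [0.532, -0.045, 0.02])]
lens [([152.0, 348.0], 0.83, [0.41, 0.174, 0.02])]
mouse []
dimmer [([158.0, 408.0], 0.8, [0.502, 0.308, 0.02]), ([215.0, 292.0], 0.47, [0.547, -0.055, 0.02])]
far_left [([213.0, 289.0], 0.68, [0.537, -0.059, 0.02])]
far_right [([215.0, 291.0], 0.72, [0.546, -0.058, 0.02])]
left_edge [([218.0, 290.0], 0.57, [0.551, -0.063, 0.02])]
```

Run:
```python
from h import *
a=cv2.imread('pics/top1.png')[110:310,180:500];cv2.imwrite('pics/topc.png',cv2.resize(a,None,fx=2.5,fy=2.5,interpolation=cv2.INTER_CUBIC))
```

```text
(no output)
```

View pics/topc.png

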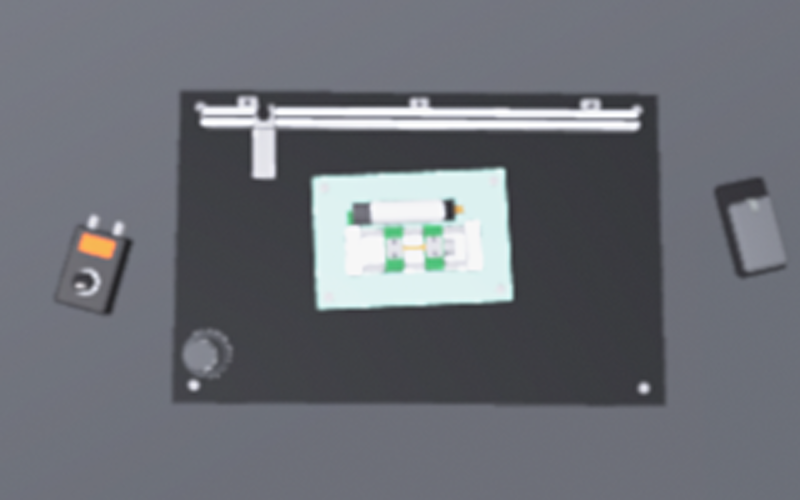

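View pics/scene1.png

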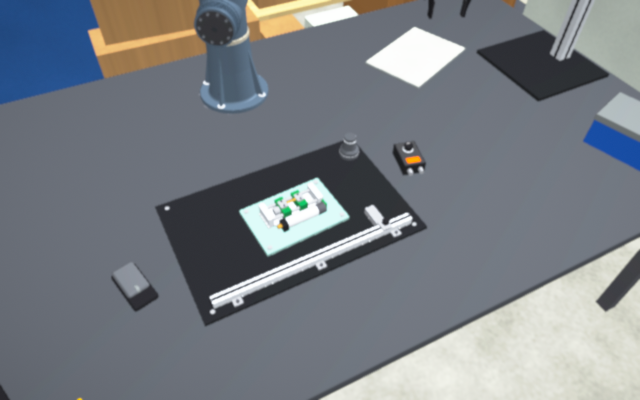

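The top picture shows the carrier (crop corners ≈(312,176),(504,168),(513,300),(318,309)), nearly parallel to the fence, and the stop's right face at crop column ≈275. The lens is front left, the dimmer left and the mouse right.

```bash
cat >> h.py <<'E'
def rect(c,mask,z):
    m=mask.astype(np.uint8);cs,_=cv2.findContours(m,cv2.RETR_EXTERNAL,cv2.CHAIN_APPROX_NONE)
    k=max(cs,key=cv2.contourArea)[:,0,:]
    w=np.array([onz(c,(p[1],p[0]),z)[:2] for p in k],np.float32)
    (cx,cy),(a,b),th=cv2.minAreaRect(w*1000)
    th=np.radians(th); th=(th+np.pi/4)%(np.pi/2)-np.pi/4
    return np.array([cx,cy])/1000,(a,b),th
def carrier(c):
    f=c['frame'].astype(int);m=(f[:,:,1]>170)&(f[:,:,1]-f[:,:,0]>8)
    m[:150]=0;m=cv2.morphologyEx(m.astype(np.uint8),cv2.MORPH_OPEN,np.ones((3,3)))
    return rect(c,m,.022)
E
python3 - <<'E'
from h import *
for n in('top','scene'):
    c=shot(n)
    print(n,'col',carrier(c)) if n=='top' else None
    for l,z in(('carrier',.02),('fixture',.010),('end_stop',.028),('lens',.06)):
        r=vision.outline_of(n,l)
        if r:print(n,l,r[0]['conf'],rect(c,r[0]['mask'],z))
    if n=='top':
        P=[(180,91),(657,95),(665,404),(173,402)];print([np.round(onz(c,(110+y/2.5,180+x/2.5),.01),4) for x,y in P])
        P=[(312,176),(504,168),(513,300),(318,309)];print([np.round(onz(c,(110+y/2.5,180+x/2.5),.023),4) for x,y in P])
        P=[(276,178),(252,178),(203,127),(639,130)];print([np.round(onz(c,(110+y/2.5,180+x/2.5),.029),4) for x,y in P])
E
```

```text
top col (array([ 0.54109027, -0.04941917]), (151.21575927734375, 221.57424926757812), np.float64(0.07087404862238467))
top carrier 0.72 (array([ 0.54065839, -0.05093895]), (151.21026611328125, 225.0216827392578), np.float64(0.07023425746000678))
top fixture 0.6 (array([ 0.53240063, -0.06114761]), (360.8794250488281, 560.9803466796875), np.float64(0.01986689877112524))
top end_stop 0.49 (array([0.64598236, 0.11945309]), (84.20075988769531, 22.895084381103516), np.float64(0.03752001575779784))
top lens 0.78 (array([0.40501462, 0.16900266]), (45.83865737915039, 46.09943389892578), np.float64(0.040226087030940993))
[array([0.7057, 0.2225, 0.01  ]), array([ 0.7166, -0.3354,  0.01  ]), array([ 0.3604, -0.3423,  0.01  ]), array([0.3478, 0.2141, 0.01  ])]
[array([0.6079, 0.0647, 0.023 ]), array([ 0.6233, -0.1551,  0.023 ]), array([ 0.4727, -0.1668,  0.023 ]), array([0.4567, 0.0532, 0.023 ])]
[array([0.6036, 0.1053, 0.029 ]), array([0.6029, 0.1326, 0.029 ]), array([0.6602, 0.1908, 0.029 ]), array([ 0.6706, -0.3085,  0.029 ])]
scene carrier 0.71 (array([ 0.54513208, -0.05140794]), (157.96499633789062, 222.50390625), np.float64(0.06916305084579277))
scene fixture 0.94 (array([ 0.53986365, -0.0603118 ]), (369.227294921875, 562.6398315429688), np.float64(0.02132696643578824))
scene end_stop 0.85 (array([0.65100238, 0.11838354]), (79.85922241210938, 40.809364318847656), np.float64(0.21939069461326643))
scene lens 0.91 (array([0.43101465, 0.16532983]), (47.54225158691406, 104.31651306152344), np.float64(-0.6862426173223182))
```

```bash
cat >> h.py <<'E'
from scipy.spatial.transform import Rotation as R
def to(x,y,z,ydeg=None):
    o=robot.get_obs();r=R.from_quat(o['tool_rot']).as_matrix()
    s=r.T@(np.array([x,y,z])-o['position'])/.3
    a=np.degrees(np.arctan2(r[1,1],r[0,1]));t=0 if ydeg is None else -((ydeg-a+90)%180-90)/360
    print('row',np.round(s,3),round(t,4),'| pos',np.round(o['position'],4),'yang',round(a,1),'F',np.round(o['ft_force'],1),'t',round(o['time'],1))
E
python3 -m handwheel '[[-0.71,-0.86,0,-0.03],[-0.71,-0.86,0,-0.03],[-0.71,-0.86,0,-0.03],[-0.71,-0.86,0,-0.03],[-0.71,-0.86,0,-0.03],[-0.71,-0.86,0,-0.03],[-0.71,-0.86,0,-0.03],[-0.71,-0.86,0,-0.03],[-0.71,-0.86,0,-0.03],[-0.71,-0.86,0,-0.03],[-0.71,-0.86,0,-0.03]]' 100
python3 -c "
from h import *
to(.436,-.049,.229,91.15)"
```

```text
time: 2.52
position: [0.3295, 0.268, 0.2308]
tool_rot: [0.087, 0.996, 0.0, 0.0]
ft_force: [0.1, 0.4, 1.0]
grip_width: 0.0876
grip_force: 0.0
row [-0.534 -0.979  0.005] -0.031 | pos [0.3295 0.268  0.2308] yang 80.0 F [0.1 0.4 1. ] t 2.5
```

```bash
python3 -m handwheel '[[-0.534,-0.979,0,-0.031],[-0.534,-0.979,0,-0.031],[-0.534,-0.979,0,-0.031],[-0.534,-0.979,0,-0.031],[-0.534,-0.979,0,-0.031],[-0.534,-0.979,0,-0.031],[-0.534,-0.979,0,-0.031],[-0.534,-0.979,0,-0.031],[-0.534,-0.979,0,-0.031],[-0.534,-0.979,0,-0.031],[-0.534,-0.979,0,-0.031]]' 
python3 -c "
from h import *
to(.436,-.049,.024,91.15)"
```

```text
time: 3.43
position: [0.4364, -0.0479, 0.2302]
tool_rot: [-0.011, 1.0, 0.001, -0.0]
ft_force: [0.4, 0.6, 0.3]
grip_width: 0.0871
grip_force: 0.0
row [ 0.001 -0.005  0.687] 0.0003 | pos [ 0.4364 -0.0479  0.2302] yang 91.3 F [0.4 0.6 0.3] t 3.4
```

```bash
python3 -m handwheel '[[0,0,0.13,0],[0,0,0.26,0],[0,0,0.39,0],[0,0,0.5,0],[0,0,0.58,0],[0,0,0.62,0],[0,0,0.65,0],[0,0,0.67,0],[0,0,0.68,0],[0,0,0.685,0],[0,0,0.685,0],[0,0,0.685,0]]'
python3 - <<'E'
from h import *
to(.5,-.049,.024,91.15)
shot('scene','s2.png')
a=cv2.imread('pics/s2.png')[100:340,140:460];cv2.imwrite('pics/s2c.png',cv2.resize(a,None,fx=2.5,fy=2.5,interpolation=cv2.INTER_CUBIC))
E
```

```text
time: 4.43
position: [0.4367, -0.0491, 0.0258]
tool_rot: [-0.011, 1.0, -0.0, 0.001]
ft_force: [-0.0, -0.2, -0.1]
grip_width: 0.0871
grip_force: 0.0
row [-0.211 -0.004  0.006] 0.0003 | pos [ 0.4367 -0.0491  0.0258] yang 91.2 F [-0.  -0.2 -0.1] t 4.4
```

View pics/s2c.png

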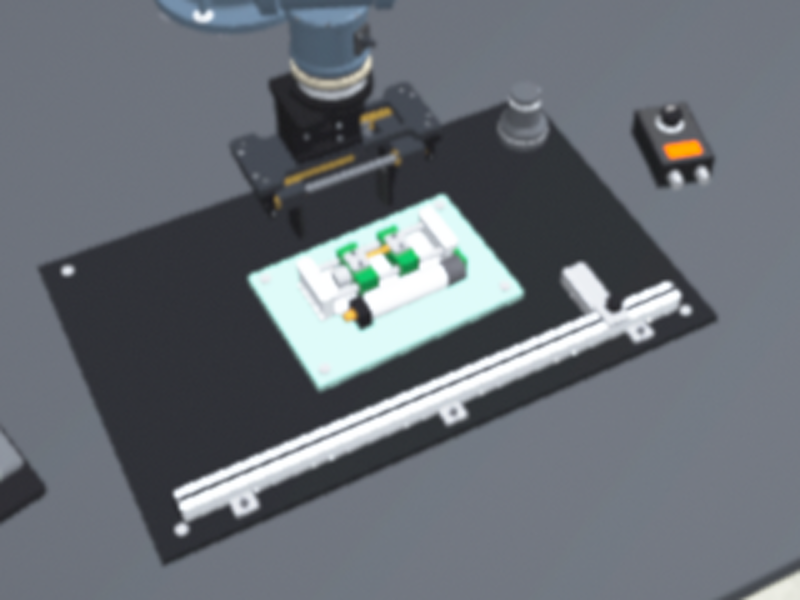

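The fingers are down on the base plate just in front of the near edge (crop ≈(300,230),(390,195)), clear of the stage and the lens. Next: push towards the fence.

```bash
python3 -m handwheel '[[0,0,0.007,0],[-0.02,0,0.007,0],[-0.03,0,0.007,0],[-0.042,0,0.007,0],[-0.055,0,0.007,0],[-0.07,0,0.007,0],[-0.085,0,0.007,0],[-0.10,0,0.007,0],[-0.115,0,0.007,0],[-0.13,0,0.007,0],[-0.145,0,0.007,0],[-0.16,0,0.007,0],[-0.17,0,0.007,0],[-0.18,0,0.007,0],[-0.19,0,0.007,0],[-0.195,0,0.007,0],[-0.20,0,0.007,0],[-0.20,0,0.007,0]]'
python3 - <<'E'
from h import *
to(.507,-.049,.024,91.15)
print(carrier(shot('top')))
E
```

```text
time: 5.98
position: [0.4916, -0.0462, 0.0224]
tool_rot: [-0.011, 1.0, 0.002, -0.005]
ft_force: [-5.8, 0.3, 3.8]
grip_width: 0.0873
grip_force: 3.2
row [-0.051 -0.01  -0.006] 0.0003 | pos [ 0.4916 -0.0462  0.0224] yang 91.2 F [-5.8  0.3  3.8] t 6.0
(array([ 0.59249988, -0.04990656]), (115.27497863769531, 221.28419494628906), np.float64(0.02781817400209874))
```

```bash
python3 -m handwheel '[[-0.01,0,0,0],[-0.02,0,0,0],[-0.03,0,0,0],[-0.04,0,0,0],[-0.05,0,0,0],[-0.055,0,0,0],[-0.06,0,0,0],[-0.06,0,0,0],[-0.06,0,0,0]]' 
python3 -m handwheel '[[-0.005,0,0,0],[-0.01,0,0,0],[-0.015,0,0,0],[-0.015,0,0,0],[-0.015,0,0,0]]'
```

```text
time: 6.78
position: [0.5094, -0.0459, 0.0224]
tool_rot: [-0.011, 1.0, 0.002, -0.005]
ft_force: [-6.7, -0.3, 3.2]
grip_width: 0.0868
grip_force: 3.4
time: 7.2
position: [0.51, -0.0457, 0.0224]
tool_rot: [-0.011, 1.0, 0.002, -0.009]
ft_force: [-13.3, -3.5, 8.9]
grip_width: 0.0872
grip_force: 6.8
```

```bash
python3 -m handwheel '[[0.02,0,0,0],[0.05,0,0,0],[0.09,0,0,0],[0.13,0,0,0],[0.15,0,-0.1,0],[0.15,0,-0.2,0],[0.15,0,-0.3,0],[0.15,0,-0.4,0],[0.15,0.0,-0.4,0]]'
python3 - <<'E'
from h import *
print(carrier(shot('top')))
to(.588,-.195,.15,1.15)
print(robot.get_obs()['q'])
E
```

```text
time: 7.95
position: [0.4776, -0.0494, 0.1478]
tool_rot: [-0.011, 1.0, -0.002, 0.006]
ft_force: [1.1, -0.2, 1.3]
grip_width: 0.0874
grip_force: 0.0
(array([ 0.5955719, -0.0499771]), (144.17308044433594, 221.70606994628906), np.float64(0.027895792664306973))
row [-0.361 -0.494 -0.009] -0.2498 | pos [ 0.4765 -0.0491  0.1458] yang 91.2 F [ 0.7  0.4 -0. ] t 8.0
[-3.36669731e-01  4.66183062e-01  1.88257267e+00  2.32727600e-04
  7.83680596e-01 -1.92915065e+00]
```

```bash
python3 -m handwheel '[[-0.361,-0.494,0,0.25],[-0.361,-0.494,0,0.25],[-0.361,-0.494,0,0.25],[-0.361,-0.494,0,0.25],[-0.361,-0.494,0,0.25],[-0.361,-0.494,0,0.25],[-0.361,-0.494,0,0.25],[-0.361,-0.494,0,0.25],[-0.361,-0.494,0,0.25],[-0.361,-0.494,0,0.25],[-0.361,-0.494,0,0.25],[-0.361,-0.494,0,0.25],[-0.361,-0.494,0,0.25],[-0.361,-0.494,0,0.25],[-0.361,-0.494,0,0.25]]'
python3 - <<'E'
from h import *
c=shot('top');f=c['frame'];print(carrier(c))
to(.588,-.19,.024,1.15)
r=robot.get_obs();print(R.from_quat(r['tool_rot']).as_matrix().round(2).tolist())
E
```

```text
time: 9.25
position: [0.5848, -0.1939, 0.1416]
tool_rot: [0.699, 0.715, -0.0, -0.001]
ft_force: [-0.2, 0.7, 1.0]
grip_width: 0.0871
grip_force: 0.0
(array([ 0.59415314, -0.05003947]), (147.15753173828125, 221.564453125), np.float64(0.027242575424964777))
row [0.012 0.011 0.393] 0.0005 | pos [ 0.5848 -0.1939  0.1418] yang 1.3 F [ 0.5  0.7 -0.2] t 9.3
[[-0.02, 1.0, -0.0], [1.0, 0.02, 0.0], [0.0, -0.0, -1.0]]
```

```bash
python3 -m handwheel '[[0,0.01,0.1,0],[0,0.01,0.2,0],[0,0.01,0.28,0],[0,0.01,0.33,0],[0,0.01,0.36,0],[0,0.01,0.38,0],[0,0.01,0.39,0],[0,0.01,0.393,0],[0,0.01,0.393,0]]'
python3 -m handwheel '[[0.015,0,0,0],[0.03,0,0,0],[0.045,0,0,0],[0.06,0,0,0],[0.075,0,0,0],[0.09,0,0,0],[0.105,0,0,0],[0.12,0,0,0],[0.135,0,0,0],[0.15,0,0,0],[0.165,0,0,0],[0.18,0,0,0],[0.19,0,0,0],[0.20,0,0,0],[0.20,0,0,0]]'
python3 - <<'E'
from h import *
c=shot('top','t3.png');f=c['frame'];print(carrier(c))
a=cv2.imread('pics/t3.png')[110:310,180:500];cv2.imwrite('pics/t3c.png',cv2.resize(a,None,fx=2.5,fy=2.5,interpolation=cv2.INTER_CUBIC))
E
```

```text
time: 10.05
position: [0.5888, -0.1943, 0.0257]
tool_rot: [0.699, 0.715, 0.0, 0.001]
ft_force: [0.4, 0.4, -0.4]
grip_width: 0.0875
grip_force: 0.0
time: 11.3
position: [0.5871, -0.135, 0.0254]
tool_rot: [0.699, 0.715, -0.001, 0.001]
ft_force: [-1.6, -4.4, 0.3]
grip_width: 0.0872
grip_force: 2.1
(array([ 0.63581635, -0.00261814]), (61.074031829833984, 198.77740478515625), np.float64(0.027893818180030006))
```

View pics/t3c.png

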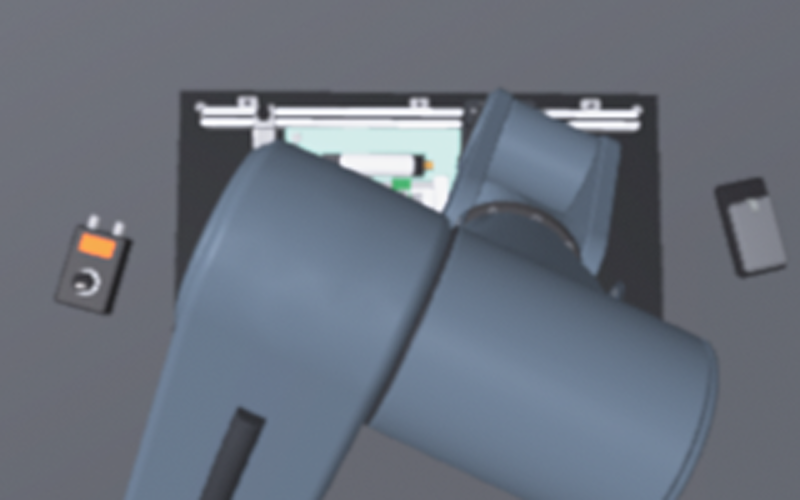

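The carrier's left end (crop column ≈285) is about 10 mm short of the stop (≈275), with its far edge along the fence.

```bash
python3 -m handwheel '[[0.01,0,0,0],[0.02,0,0,0],[0.027,0,0,0],[0.033,0,0,0],[0.036,0,0,0],[0.036,0,0,0],[0.036,0,0,0]]'
python3 -m handwheel '[[0.005,0,0,0],[0.01,0,0,0],[0.015,0,0,0],[0.015,0,0,0],[0.015,0,0,0]]'
```

```text
time: 11.93
position: [0.587, -0.1245, 0.0254]
tool_rot: [0.699, 0.715, -0.0, 0.001]
ft_force: [-2.0, -6.1, 1.8]
grip_width: 0.0869
grip_force: 2.8
time: 12.35
position: [0.587, -0.1229, 0.0255]
tool_rot: [0.699, 0.715, -0.002, 0.003]
ft_force: [-3.0, -13.7, 0.7]
grip_width: 0.087
grip_force: 6.8
```

```bash
python3 -m handwheel '[[-0.02,0,0,0],[-0.05,0,0,0],[-0.09,0,0,0],[-0.13,0,0,0],[-0.15,0,-0.1,0],[-0.15,0,-0.2,0],[-0.15,0,-0.3,0],[-0.15,0,-0.4,0],[-0.15,0,-0.4,0]]'
python3 - <<'E'
from h import *
c=shot('top');print(carrier(c))
to(.475,-.005,.15,91.15)
E
```

```text
time: 13.1
position: [0.5914, -0.1661, 0.1513]
tool_rot: [0.7, 0.715, 0.002, 0.006]
ft_force: [0.6, -1.0, 0.7]
grip_width: 0.087
grip_force: 0.0
(array([ 0.59419446, -0.00089803]), (149.91722106933594, 221.744873046875), np.float64(0.02724172238117817))
row [ 0.543 -0.372 -0.009] -0.2498 | pos [ 0.59   -0.1655  0.1487] yang 1.2 F [ 0.2 -0.3  0.1] t 13.2
```

```bash
python3 -m handwheel '[[0.543,-0.372,0,-0.25],[0.543,-0.372,0,-0.25],[0.543,-0.372,0,-0.25],[0.543,-0.372,0,-0.25],[0.543,-0.372,0,-0.25],[0.543,-0.372,0,-0.25],[0.543,-0.372,0,-0.25],[0.543,-0.372,0,-0.25],[0.543,-0.372,0,-0.25],[0.543,-0.372,0,-0.25],[0.543,-0.372,0,-0.25],[0.543,-0.372,0,-0.25],[0.543,-0.372,0,-0.25],[0.543,-0.372,0,-0.25],[0.543,-0.372,0,-0.25]]'
python3 - <<'E'
from h import *
to(.475,-.003,.0245,91.35)
E
```

```text
time: 14.4
position: [0.4719, -0.0033, 0.1442]
tool_rot: [-0.01, 1.0, 0.0, -0.001]
ft_force: [0.8, 0.2, -0.0]
grip_width: 0.0868
grip_force: 0.0
row [-0.011  0.001  0.399] -0.0007 | pos [ 0.4719 -0.0033  0.1442] yang 91.1 F [ 0.8  0.2 -0. ] t 14.4
```

```bash
python3 -m handwheel '[[0,0,0.1,0],[0,0,0.2,0],[0,0,0.28,0],[0,0,0.33,0],[0,0,0.36,0],[0,0,0.38,0],[0,0,0.393,0],[0,0,0.4,0],[0,0,0.4,0]]'
python3 -m handwheel '[[-0.02,0,0,0],[-0.04,0,0,0],[-0.06,0,0,0],[-0.08,0,0,0],[-0.095,0,0,0],[-0.11,0,0,0],[-0.12,0,0,0],[-0.13,0,0,0],[-0.14,0,0,0],[-0.15,0,0,0],[-0.16,0,0,0],[-0.16,0,0,0],[-0.16,0,0,0]]'
```

```text
time: 15.15
position: [0.4728, -0.0034, 0.0253]
tool_rot: [-0.011, 1.0, -0.0, 0.0]
ft_force: [0.9, 0.4, -0.3]
grip_width: 0.087
grip_force: 0.0
time: 16.23
position: [0.5095, -0.0016, 0.0245]
tool_rot: [-0.011, 1.0, 0.001, -0.012]
ft_force: [-16.8, -8.1, 11.9]
grip_width: 0.087
grip_force: 8.2
```

```bash
python3 -m handwheel '[[-0.14,0,0,0],[0.02,0,0,0],[0.05,0,0,0],[0.09,0,0,0],[0.13,0,0,0],[0.16,0,-0.1,0],[0.16,0,-0.2,0],[0.16,0,-0.3,0],[0.16,0,-0.4,0],[0.16,-0.3,-0.4,0],[0.16,-0.5,-0.4,0],[0.16,-0.6,-0.4,0],[0.16,-0.7,-0.4,0],[0.16,-0.7,-0.4,0]]'
python3 - <<'E'
from h import *
c=shot('top','t4.png');print(carrier(c))
r=vision.outline_of('top','fixture')
if r: print(rect(c,r[0]['mask'],.01))
a=cv2.imread('pics/t4.png')[140:240,240:400];cv2.imwrite('pics/t4c.png',cv2.resize(a,None,fx=5,fy=5,interpolation=cv2.INTER_CUBIC))
shot('scene','s4.png')
a=cv2.imread('pics/s4.png')[170:300,210:430];cv2.imwrite('pics/s4c.png',cv2.resize(a,None,fx=3.6,fy=3.6,interpolation=cv2.INTER_CUBIC))
E
```

```text
time: 17.4
position: [0.4767, -0.2133, 0.1453]
tool_rot: [-0.011, 1.0, -0.0, 0.0]
ft_force: [0.3, 0.3, 0.0]
grip_width: 0.0866
grip_force: 0.0
(array([ 0.59419702, -0.00092242]), (149.9210662841797, 221.69598388671875), np.float64(0.027241728622961925))
(array([ 0.53342303, -0.06056976]), (363.17449951171875, 565.646484375), np.float64(0.026497046364337695))
```

View pics/t4c.png

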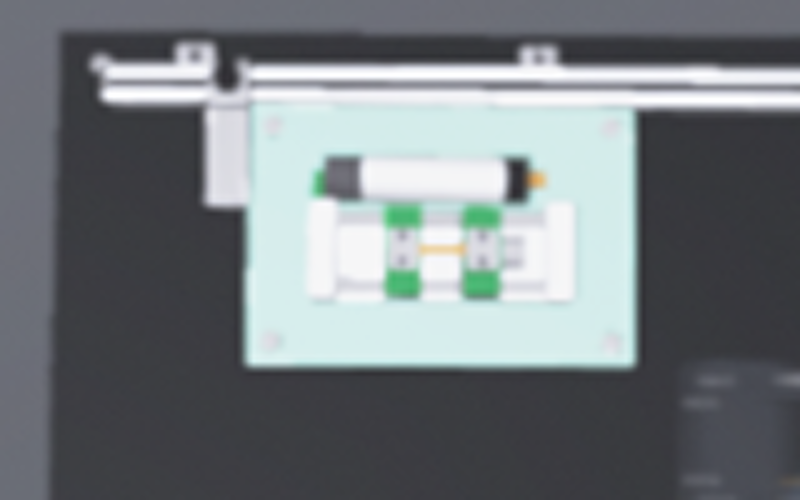

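View pics/s4c.png

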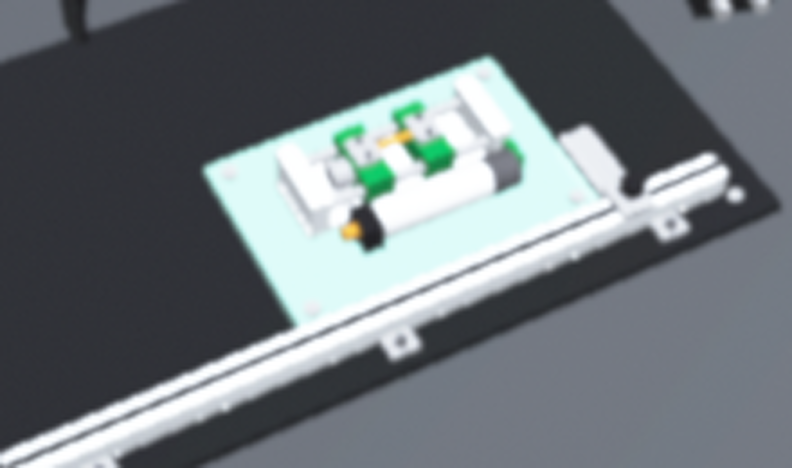

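Both pictures show the far edge flat along the fence (top crop row ≈103) and the left end touching the stop (column ≈247). The arm is clear. Handing in.

```bash
python3 -c "
from h import *
print(job.hand_in())"
```

```text
the job is handed in; nothing more can be done
None
```

I pushed the carrier flat against the fence and up to the end stop, moved the arm clear and handed the job in; no verdict came back. A mistyped first row in the last retreat briefly pushed harder into the fence, but the carrier's measured position afterwards was within 0.1 mm of before.

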